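# Clear the spacer sleeve and hold the sprung lid just below balance

## Robot

A 6-joint arm with a two-finger parallel gripper is mounted at the origin on the work surface. World frame = base frame: x ahead of the robot, y to its left, z up, the work surface at z = 0. Lengths are in m, angles in degrees, forces in N, time in s.
With the tool pointing down it reaches from about 0.325 to 0.775 m from the base axis. Payload 5.5 kg.
Tool frame: the origin (TCP) lies at the centre of the arm's flange, where the gripper is bolted on; the fingertips stand 182 mm ahead of it and the grasp point (between the pads) lies 163 mm ahead of it; z points along the fingers, y is the direction in which the jaws open and shut (so a half turn about z gives the same grasp; the last joint's range is limited). The gripper opens to 88 mm and grips with 3 to 60 N. Pads are 20 mm wide; open, the fingers measure 115 mm over their backs; the gripper's body (75 mm by 178 mm) begins 61 mm behind the grasp point.
Start: joints at [69.632, 5.22, 70.514, -0, 104.267, -3.249], TCP at [0.177, 0.573, 0.405] pointing down, gripper open.
Joint ranges: [-164.24, 164.24], [-49.07, 125.15], [9.68, 141.18], [-86.29, 266.29], [3.28, 154.24], [-151.56, 151.56]. Speed limits (degrees/s): [147.25, 147.25, 172.46, 180, 180, 180].

## Interface

Orientations are given as [roll, pitch, yaw] about the fixed x, y, z axes, in that order (R = Rz(yaw) Ry(pitch) Rx(roll)).
In Python, from station import r gives the robot as it stands. The module is installed in compiled form; this text tells all that it offers. Calls block until the motion is done:
- r.reach(position, orientation): joint-space move of the TCP to a pose.
- r.servo_line(position, rotation=None, speed=0.15): straight line of the TCP; rotation=None keeps the orientation; speed is the mean speed in m/s.
- r.move_joints(angles): joint-space move.
- r.let_go() and r.grab(squeeze=None): open the fingers fully, or close them until they stop; squeeze is the grip in N (None keeps the last).
- r.wait(seconds).
- r.inverse_kinematics(position, orientation): joint angles nearest the present ones, or None.
- r.sense(): the state.
- r.snapshot(name): name is "scene" or "top" or "wrist"; returns a dict with "frame" (400x640x3 uint8, red, green, blue), "fx", "fy", "cx", "cy" (pixels), "R" (3x3) and "t" (3): a world point X has camera coordinates R X + t. Camera axes: x right, y down, z forward; pixel columns grow to the right and rows downward; lengths in m; the calibration is good to about 2 mm. A picture is of the moment at which its call begins. There is no depth.
A pose or a line that the arm cannot do raises r.IKError and nothing moves.
- r.hand_in(): hands the job in, once; it reports no verdict.
The state is a dict: "clock": time; "joints": joint angles; "joint_vel": joint speeds; "joint_torque": joint torques, N m; "tcp_pos": TCP position; "orientation": TCP orientation; "contact_force": force on the tool from outside, world axes, zero at the start; "torque": the same for the moment, N m; "opening": finger opening in m.
Only numpy, scipy, OpenCV 4.12 (cv2) and the standard library are available. Lean on these libraries where they do the work, as an engineer would, in place of code of your own. Each camera call takes 0.05 s, during which the arm holds its last target.

## Task

A spacer sleeve has been left on the lid of the grey fixture box: slide it over the slimmer upright post, all the way down onto the post's foot, and let go of it. Then lift the sprung lid by its bar until it is clearly past its balance point (about 75 to 80 degrees from closed) without letting it go over to its open stop, ease it back to about 8 degrees below the balance point, and keep holding it there so that I can set the spring: finish while still holding the lid up. Do not knock the other things about.

Things in the scene. Friction and masses are not known exactly. Their poses are not given: they have to be found in the camera images.
- sleeve_mid (a point): Steel spacer sleeve (a short tube), outside diameter 44 mm, bore 25 mm, height 30 mm, about 180 g, standing on end on the closed lid at the start, loose. This point is its centre, half-way up its 30 mm; its z axis is the bore axis.
- slim_post_top (a point): Top centre, 65 mm above the table, of the slimmer of two upright steel posts: shaft diameter 20 mm, chamfered tip, rising 53 mm out of a round foot 80 mm across and 12 mm thick; fixed. The sleeve fits over it with 2.5 mm play all round and rests on the foot, its centre then 27 mm above the table. It stands left or right of the box.
- thick_post_top (a point): Top centre of the other, thicker post: shaft diameter 36 mm, same foot and height; the sleeve does not fit it. Fixed.
- hinge_mid (a point): Middle of the lid's hinge line, 93 mm above the table, on the far top edge of a low grey steel box 160 mm deep, 240 mm wide, 88 mm high, fixed to the table. Its y axis runs along the hinge line, its -x axis points level from the hinge to the box's front (towards the robot, give or take the box's yaw); z is up.
- bar_mid (a point): Middle of the lid's bar handle: round steel bar, 12 mm diameter, parallel to the hinge line, 210 mm from it, in the plane of the lid. 34 mm gap between bar and lid edge, 110 mm free between its two arms. Lid closed: bar level, 93 mm above the table, free above and below. It can be pinched from above at every angle up to 1.4 rad and turns between the fingers.
- lid (a joint): Lid angle, rad: 0 closed and level, grows as the front edge rises, open stop 1.8. Aluminium plate 170 mm (hinge to front edge) x 250 x 6 mm, 0.8 kg, top face 96 mm above the table when closed. A hinge spring bears part of its weight: below the balance point, 1.20 rad (69 degrees), it falls shut, above it it swings on to the stop. Lifting at the bar takes 1.3 N at most, near balance almost nothing.
- oil_bottle: Bystander, loose: closed oil bottle, 60 mm across, 170 mm tall. Origin at the centre of its underside.
- tin: Bystander, loose: round tin, 100 mm across, 120 mm tall. Origin at the centre of its underside.
- brush: Bystander, loose: bench brush lying down, 200 mm long. Origin at the middle of its length.
- wrench: Bystander, loose: wrench lying down, 160 mm long. Origin at the middle of its length.
- pulley: Bystander, loose: small aluminium grooved pulley lying flat, 68 mm across, 30 mm tall. Origin at the centre of its underside.
- vee_block: Bystander, loose: steel vee block, 70 x 45 x 38 mm. Origin at the centre of its underside.
There are look-alikes about, which are no part of the job. Leave any black, orange or purple look-alike of the part that bears sleeve_mid alone.

How it is judged (in metres and radians):
On the way, in this order (a step that is already met when the one before it is completed fails the run):
1. the sleeve stands on the foot of the slim post, let go, with the lid still closed (horizontal distance between sleeve_mid and slim_post_top below 0.006 m and height (world z) of sleeve_mid between 0.023 and 0.031 m and angle between sleeve_mid's own z axis and vertical below 0.12 rad and contact force between sleeve and the fingers below 0.1 N and value of joint lid below 0.15 rad), for 0.2 s.
2. the lid is raised past its balance point (value of joint lid above 1.25 rad), for 0.1 s.
At the end, for the whole second after the job is handed in: The robot still holds the lid at rest (under 0.05 rad/s) at 0.95 to 1.16 rad, below its balance point of 1.20, no loose thing touching it; the sleeve is round the slim post, within 6 mm of its axis, upright within 0.12 rad, its centre 23 to 31 mm above the table (horizontal distance between sleeve_mid and slim_post_top below 0.006 m and height (world z) of sleeve_mid between 0.023 and 0.031 m and angle between sleeve_mid's own z axis and vertical below 0.12 rad and value of joint lid between 0.95 and 1.16 rad and velocity of joint lid between -0.05 and 0.05 rad/s and (contact force between lid and the fingers above 0.1 N or contact force between lid and the arm above 0.1 N) and contact force between lid and sleeve below 0.05 N and contact force between lid and oil_bottle below 0.05 N and contact force between lid and tin below 0.05 N and contact force between lid and brush below 0.05 N and contact force between lid and wrench below 0.05 N and contact force between lid and pulley below 0.05 N and contact force between lid and vee_block below 0.05 N); the arm keeps its last pose, push and grip.
It fails at once if the lid goes over to its open stop (past 1.7 rad) (value of joint lid above 1.7 rad).
It fails at once if a bystander is knocked more than 30 mm away (distance of any of oil_bottle, tin, brush, wrench, pulley, vee_block from where it was at the start of the episode above 0.03 m).
It also fails if it takes over 69 s, if anything falls off the work surface, if the arm or the gripper's body presses on something with over 40 N, if the wrist force passes 120 N, or if a joint passes its speed limit or range.

## Working session

There is one attempt and no reset: what is moved stays moved. The work goes in short steps, each a Python script; the robot and the scene stay as the last script left them, time stands still between calls to the robot, and variables do not carry over. Pictures are saved under pics/ and viewed, and the job is handed in when it is done.

```bash
mkdir -p pics; python3 - <<'E'
from station import r
import cv2,pickle
for n in ("scene","top","wrist"):
    s=r.snapshot(n); cv2.imwrite(f"pics/{n}0.png",s["frame"][:,:,::-1]); pickle.dump(s,open(f"{n}0.pkl","wb"))
    print(n,s["fx"],s["cx"],s["cy"],(-s["R"].T@s["t"]).round(3),s["R"].round(2).tolist())
print(r.sense())
E
```

```text
scene 417.22131188806657 320.7224259986341 199.79614546907118 [ 1.097 -0.656  0.726] [[0.75, 0.66, 0.01], [0.38, -0.42, -0.82], [-0.54, 0.62, -0.57]]
top 366.8978215426855 317.2659599928443 202.25228756259136 [0.38  0.005 1.15 ] [[0.0, -1.0, 0.02], [-0.99, -0.0, -0.11], [0.11, -0.02, -0.99]]
wrist 307.6446145833291 320.9532116815544 202.29150359612944 [0.105 0.595 0.384] [[0.29, 0.96, -0.0], [0.92, -0.28, 0.27], [0.26, -0.08, -0.96]]
{'clock': 0.15, 'joints': array([ 6.96321803e+01,  5.25424910e+00,  7.05645738e+01, -1.57170653e-03,
        1.04264874e+02, -3.24860345e+00]), 'joint_vel': array([ 0.08760701,  0.00864805, -0.09275951, -0.13633162,  0.05962723,
        0.06772035]), 'joint_torque': array([ 1.23370330e-03, -4.47045314e+01, -4.06906486e+01,  6.98681641e-02,
        2.74680834e-02, -8.36040272e-05]), 'tcp_pos': array([0.17664271, 0.57347128, 0.4037698 ]), 'orientation': array([-1.79916351e+02, -3.22161387e-03,  1.62880395e+02]), 'contact_force': array([ 0.50394061,  0.26961608, -0.89726057]), 'torque': array([ 0.00517449, -0.00756468, -0.02087739]), 'opening': 0.08801942758466513}
```

View pics/scene0.png

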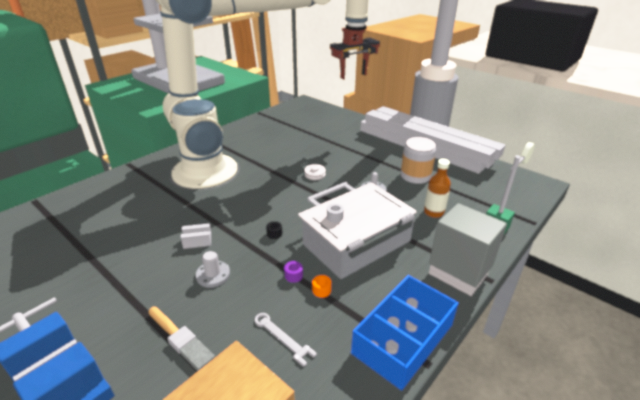

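View pics/top0.png

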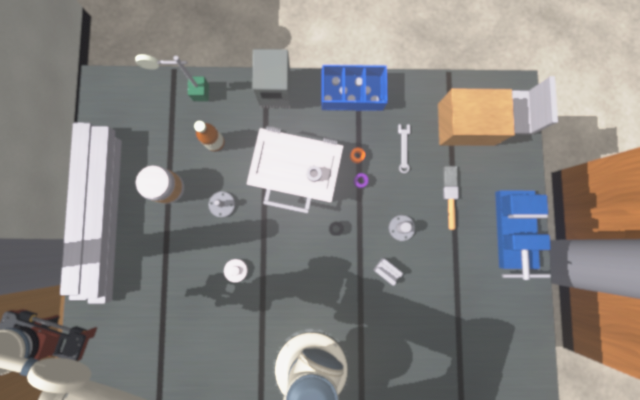

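View pics/wrist0.png

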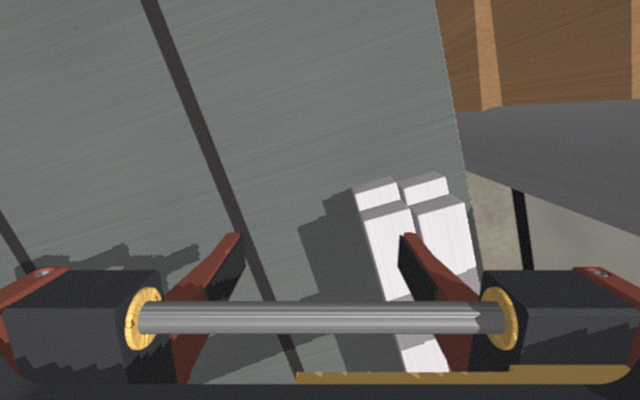

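```bash
cat > h.py <<'E'
import cv2,pickle,numpy as np
from station import r
def snap(n,tag):
    s=r.snapshot(n); pickle.dump(s,open(f"{tag}.pkl","wb")); cv2.imwrite(f"pics/{tag}.png",s["frame"][:,:,::-1]); return s
def ray(s,u,v,z):
    c=-s["R"].T@s["t"]; d=s["R"].T@np.array([(u-s["cx"])/s["fx"],(v-s["cy"])/s["fy"],1]); return c+d*(z-c[2])/d[2]
def proj(s,X):
    p=s["R"]@np.asarray(X)+s["t"]; return np.array([s["fx"]*p[0]/p[2]+s["cx"],s["fy"]*p[1]/p[2]+s["cy"]])
def crop(tag,u0,v0,u1,v1,k,out):
    im=cv2.imread(f"pics/{tag}.png")[v0:v1,u0:u1]; cv2.imwrite(f"pics/{out}.png",cv2.resize(im,None,fx=k,fy=k,interpolation=cv2.INTER_CUBIC))
E
python3 -c "
from h import *
crop('top0',200,115,440,255,3.3,'ctop')
crop('scene0',170,120,470,320,2.6,'cscene')"
```

```text
(no output)
```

View pics/ctop.png

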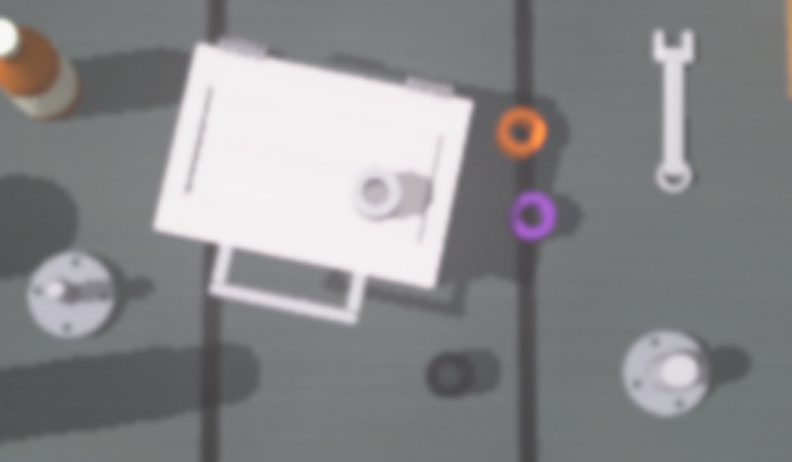

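View pics/cscene.png

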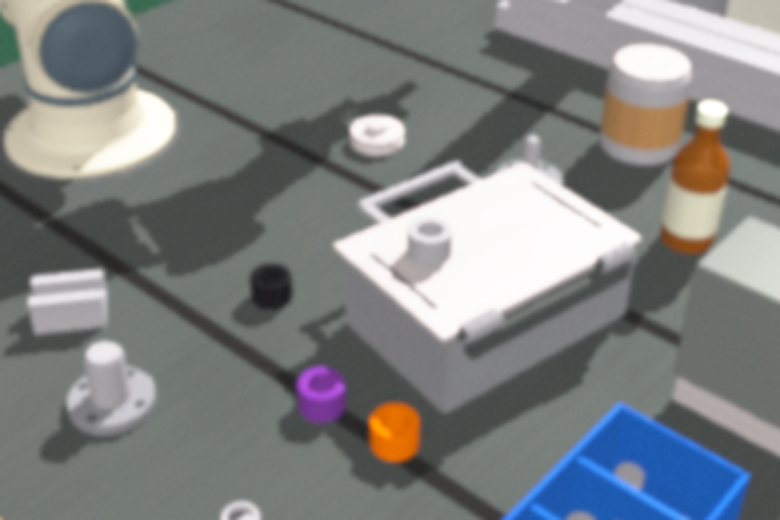

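```bash
python3 - <<'E'
from h import *
from scipy.spatial.transform import Rotation as Ro
s=pickle.load(open('top0.pkl','rb'))
f=lambda x,y,z: ray(s,200+x/3.3-.35,115+y/3.3-.35,z).round(4)
for n,a in dict(sleeve=(377,192,.126),foot=(71,295,.012),ptop=(55,290,.065),b1=(212,291,.093),b2=(355,321,.093),lidTL=(200,43,.096),lidTR=(472,101,.096),lidBL=(154,229,.096),lidBR=(434,288,.096)).items(): print(n,f(*a))
w=pickle.load(open('wrist0.pkl','rb')); q=r.sense()
T=Ro.from_euler('xyz',q['orientation'],degrees=True).as_matrix()
print(T.round(3),'cam pos in tool',T.T@(-w["R"].T@w["t"]-q['tcp_pos']), 'axes',(w["R"]@T).round(3))
for yaw in range(-180,180,30):
  print(yaw,[None if (j:=r.inverse_kinematics(p,[180,0,yaw])) is None else np.round(j[[0,5]]) for p in ([.5,0,.35],[.45,.25,.35],[.4,.05,.3])])
E
```

```text
sleeve [ 0.5749 -0.0045  0.126 ]
foot [0.4964 0.2819 0.012 ]
ptop [0.4954 0.2834 0.065 ]
b1 [0.4923 0.1394 0.093 ]
b2 [0.4665 0.014  0.093 ]
lidTL [0.7146 0.1538 0.096 ]
lidTR [ 0.6636 -0.0892  0.096 ]
lidBL [0.5464 0.1908 0.096 ]
lidBR [ 0.4955 -0.0551  0.096 ]
[[-0.956  0.294 -0.   ]
 [ 0.294  0.956 -0.001]
 [ 0.    -0.001 -1.   ]] cam pos in tool [ 0.07445025 -0.00020454  0.02003821] axes [[-0.     1.     0.001]
 [-0.963 -0.    -0.27 ]
 [-0.27  -0.001  0.963]]
-180 [array([ -4., -94.]), array([ 25., -65.]), array([  2., -88.])]
-150 [array([  -4., -124.]), array([ 25., -95.]), array([   2., -118.])]
-120 [None, array([  25., -125.]), array([   2., -148.])]
-90 [None, None, None]
-60 [array([ -4., 146.]), None, None]
-30 [array([ -4., 116.]), array([ 25., 145.]), array([  2., 122.])]
0 [array([-4., 86.]), array([ 25., 115.]), array([ 2., 92.])]
30 [array([-4., 56.]), array([25., 85.]), array([ 2., 62.])]
60 [array([-4., 26.]), array([25., 55.]), array([ 2., 32.])]
90 [array([-4., -4.]), array([25., 25.]), array([2., 2.])]
120 [array([ -4., -34.]), array([25., -5.]), array([  2., -28.])]
150 [array([ -4., -64.]), array([ 25., -35.]), array([  2., -58.])]
```

```bash
python3 - <<'E'
from h import *
s=pickle.load(open('top0.pkl','rb'))
print('bottle base',ray(s,216,147,0),'cap',ray(s,199,126,.17),'tin top',ray(s,155,183,.12))
r.reach([.575,-.0045,.126+.286],[180,0,140]); r.wait(.3); 
snap('wrist','w1'); print(r.sense()['tcp_pos'],r.sense()['orientation'],r.sense()['clock'])
E
```

```text
bottle base [0.68045295 0.30682615 0.        ] cap [0.69434314 0.31041257 0.17      ] tin top [0.54405837 0.44295637 0.12      ]
[ 0.57500937 -0.0042125   0.41198767] [ 1.79999412e+02 -2.36160937e-03  1.40028474e+02] 2.9917
```

View pics/w1.png

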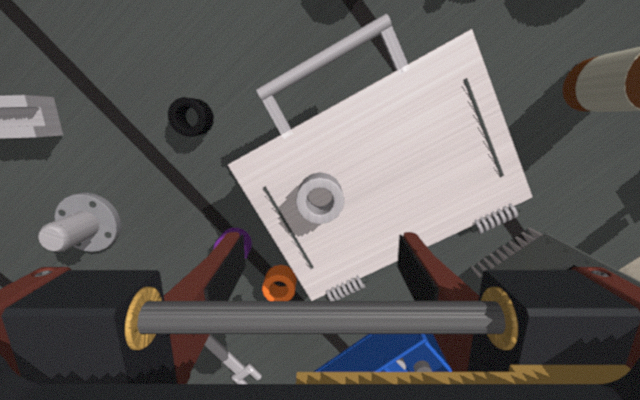

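```bash
python3 - <<'E'
from h import *
crop('w1',270,150,370,250,6,'cw1'); crop('w1',230,0,550,170,2.5,'cw1b')
E
```

```text
(no output)
```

View pics/cw1.png

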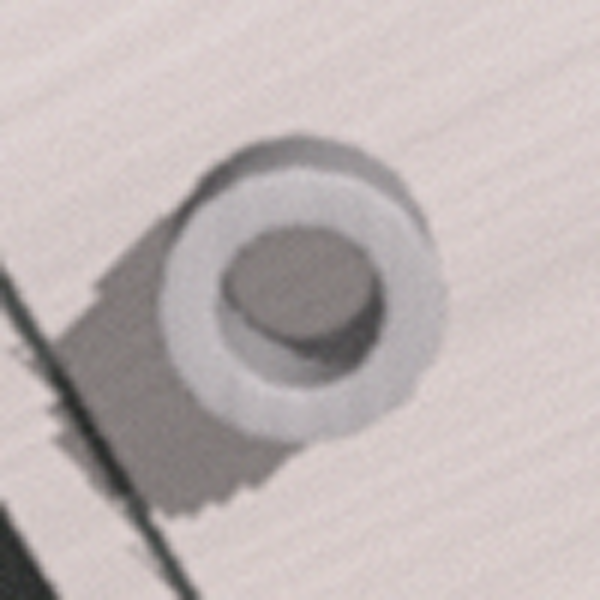

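View pics/cw1b.png

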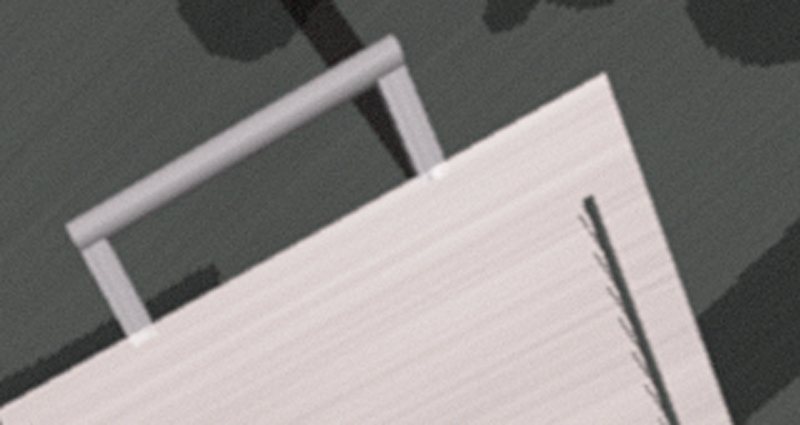

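```bash
python3 - <<'E'
from h import *
s=pickle.load(open('w1.pkl','rb'))
p=ray(s,270+302.5/6-.5,150+304.5/6-.5,.126)
print('sleeve',p)
f=lambda x,y,z: ray(s,230+x/2.5-.5,y/2.5-.5,z)
a,b=f(73,234,.093),f(395,46,.093); d=b-a;print('bar',a,b,(a+b)/2,np.linalg.norm(d),np.degrees(np.arctan2(d[1],d[0])))
for q in [(605,73),]: print('lid corner',f(*q,.096))
print('lid corner R',ray(s,231,164,.096),'far',ray(s,531,194,.096),ray(s,312,300,.096))
# look at the post, same geometry
r.reach([.4955,.2827,.065+.286],[180,0,140]); r.wait(.3); snap('wrist','w2'); crop('w2',250,130,390,270,4,'cw2')
print(r.sense()['tcp_pos'],r.sense()['clock'])
E
```

```text
sleeve [ 0.57298647 -0.00436588  0.126     ]
bar [0.46558822 0.01227774 0.093     ] [0.4922763  0.13957407 0.093     ] [0.47893226 0.07592591 0.093     ] 0.13006386563888966 78.15925575474151
lid corner [0.54575857 0.18914571 0.096     ]
lid corner R [ 0.49619901 -0.05222034  0.096     ] far [0.70878159 0.15478631 0.096     ] [ 0.66055298 -0.08947727  0.096     ]
[0.49589193 0.28206217 0.35115213] 4.5083
```

View pics/w2.png

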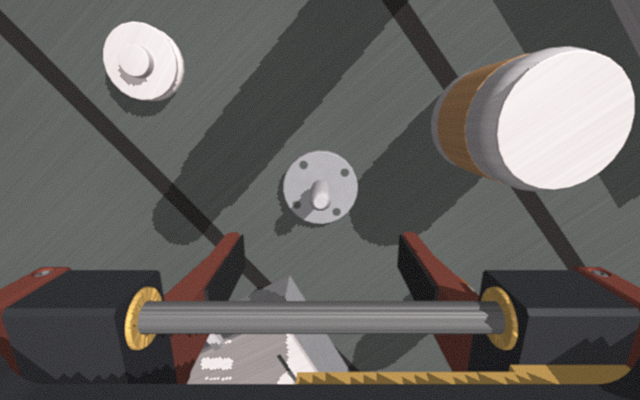

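View pics/cw2.png

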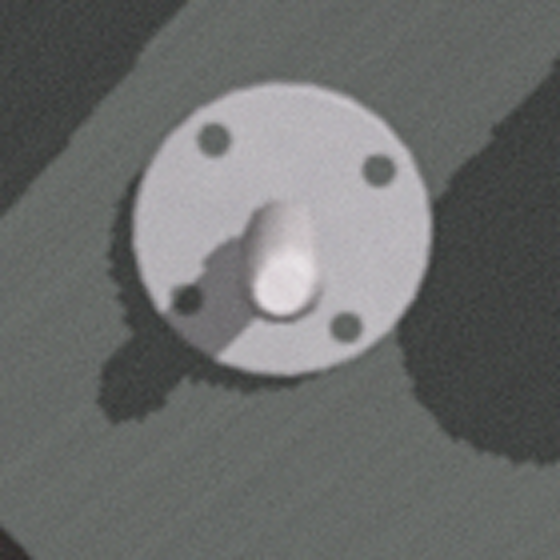

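```bash
python3 - <<'E'
from h import *
s=pickle.load(open('w2.pkl','rb'))
f=lambda x,y,z: ray(s,250+x/4-.4,130+y/4-.4,z)
print('foot',f(282.5,229,.012),'tip',f(284,281,.065), 'r', np.linalg.norm(f(133,229,.012)-f(432,229,.012)),np.linalg.norm(f(282,82,.012)-f(282,376,.012)))
im=cv2.cvtColor(s['frame'],cv2.COLOR_RGB2GRAY)
m=(im>135).astype(np.uint8); m[:,:270]=0;m[:,375:]=0;m[:145]=0;m[230:]=0
c=max(cv2.findContours(m,cv2.RETR_EXTERNAL,cv2.CHAIN_APPROX_NONE)[0],key=cv2.contourArea)
h=cv2.convexHull(c); e=cv2.fitEllipse(h); print(e, ray(s,*e[0],.012))
E
```

```text
foot [0.49399635 0.28192461 0.012     ] tip [0.49420243 0.28239157 0.065     ] r 0.07947273795428192 0.0801389688354274
((320.2705078125, 186.6170654296875), (72.80180358886719, 73.82128143310547), 86.05906677246094) [0.49383362 0.28212514 0.012     ]
```

```bash
python3 - <<'E'
from h import *
r.reach([.573,-.0044,.35],[180,0,140])
r.servo_line([.573,-.0044,.283],speed=.08)
r.wait(.2); print(r.sense()['tcp_pos'],r.sense()['contact_force'])
r.grab(20); r.wait(.2); print(r.sense()['opening'],r.sense()['contact_force'],r.sense()['tcp_pos'])
r.servo_line([.573,-.0044,.36],speed=.12); r.wait(.2)
print(r.sense()['opening'],r.sense()['tcp_pos'],r.sense()['clock'])
snap('wrist','w3')
E
```

```text
[ 0.57313618 -0.00443654  0.28375531] [-0.46420343  0.41046128 -0.6159257 ]
0.0427649033943756 [-0.25349806  0.7775237  -0.30989728] [ 0.57300538 -0.00438263  0.28297718]
0.04302432061952997 [ 0.57292678 -0.00438651  0.35872875] 8.7917
```

View pics/w3.png

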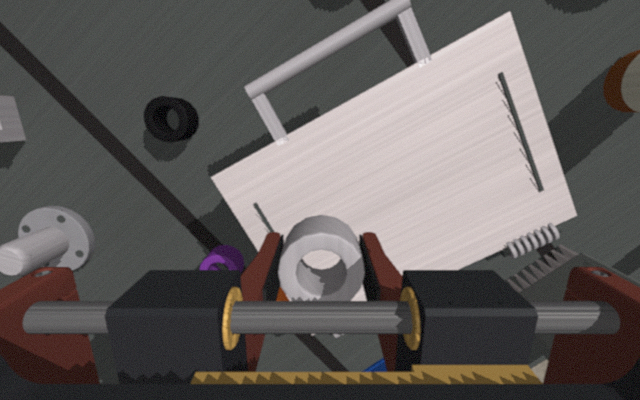

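```bash
python3 - <<'E'
from h import *
crop('w3',250,200,400,320,5,'cw3')
E
```

```text
(no output)
```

View pics/cw3.png

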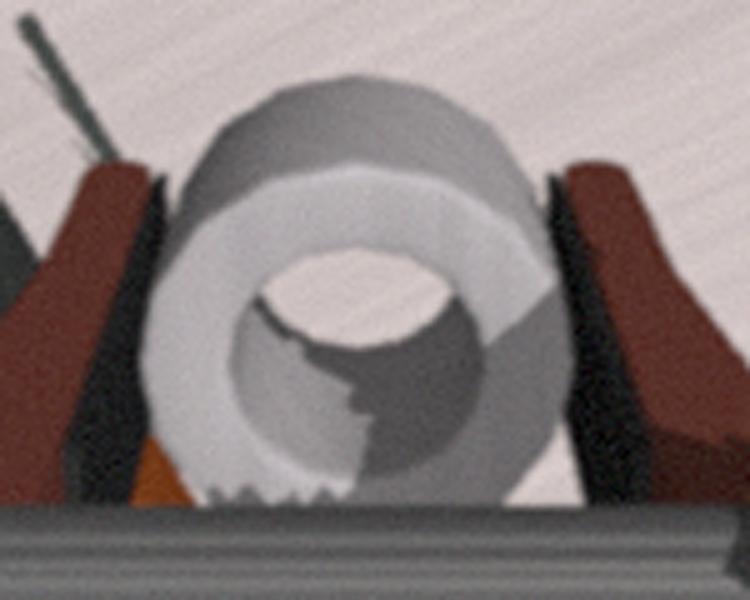

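```bash
python3 - <<'E'
from h import *
s=pickle.load(open('w3.pkl','rb'))
p=ray(s,321.2,272.3,.2017); print(p, p-np.array([.57293,-.00439,0]))
for b in r.inverse_kinematics([.494,.2822,.25],[180,0,140]),r.inverse_kinematics([.494,.2822,.2],[180,0,140]): print(b)
E
```

```text
[ 0.57256439 -0.00475218  0.2017    ] [-0.00036561 -0.00036218  0.2017    ]
[ 26.31122932   1.88989485  89.68915724   0.          88.42094791
 -23.68877068]
[ 26.31122932   3.78524024  92.94052478   0.          83.27423498
 -23.68877068]
```

```bash
python3 - <<'E'
from h import *
r.reach([.4944,.2825,.32],[180,0,140])
r.servo_line([.4944,.2825,.262],speed=.12); r.wait(.2); a=r.sense(); print(a['tcp_pos'],a['contact_force'])
for z in (.252,.24,.225,.21,.202):
    r.servo_line([.4944,.2825,z],speed=.06); a=r.sense(); print(a['tcp_pos'].round(4),a['contact_force'].round(2))
    if abs(a['contact_force'][2])>12: break
snap('wrist','w4'); print(a['clock'])
E
```

```text
[0.4946771  0.28258392 0.26332209] [-0.36390013 -0.03699273 -1.2647811 ]
[0.4942 0.2824 0.2511] [ 0.81  0.26 -1.31]
[0.4942 0.2824 0.2391] [-0.17 -0.21 -0.94]
[0.4942 0.2824 0.2242] [ 0.2   0.24 -1.44]
[0.4942 0.2824 0.2092] [ 0.19 -0.47 -2.21]
[0.4942 0.2824 0.2013] [-0.68 -0.07 -1.53]
12.575
```

View pics/w4.png

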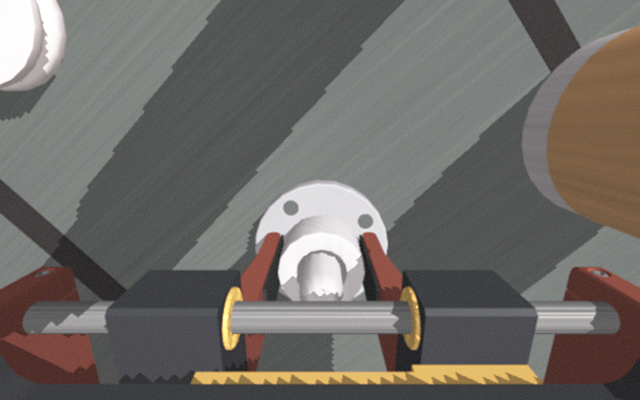

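```bash
python3 - <<'E'
from h import *
r.servo_line([.4944,.2825,.2],speed=.05); a=r.sense(); print(a['tcp_pos'].round(4),a['contact_force'].round(2))
r.let_go(); r.wait(.4)
r.servo_line([.4944,.2825,.32],speed=.15); r.wait(.1)
snap('wrist','w5'); print(r.sense()['clock'],r.sense()['opening'])
crop('w5',220,140,420,300,4,'cw5')
# bar approach feasibility
from scipy.spatial.transform import Rotation as Ro
yaw=np.radians(-11.9); ex=np.array([np.cos(yaw),np.sin(yaw),0]); ez=np.array([0,0,1]); ey=np.cross(ez,ex)
for til in (30,40,45,50):
  t=np.radians(til); zt=np.sin(t)*ex-np.cos(t)*ez
  for sg in (1,-1):
    xt=sg*ey; R=np.stack([xt,np.cross(zt,xt),zt],1); rpy=Ro.from_matrix(R).as_euler('xyz',degrees=True)
    for d in (0,.06):
      p=np.array([.479,.0763,.093])-(.163+d)*zt
      print(til,sg,d,rpy.round(1),p.round(3),r.inverse_kinematics(p,rpy))
E
```

```text
[0.4944 0.2825 0.2   ] [ 0.13 -0.4  -2.02]
15.2167 0.08779473737240713
30 1 0 [150.    0.   78.1] [0.399 0.093 0.234] [ 13.3662547  -37.69687847 125.24678477 -13.56415039  65.49757072
  27.94598921]
30 1 0.06 [150.    0.   78.1] [0.37  0.099 0.286] [ 15.74789926 -43.81844838 123.46988509 -13.98663959  73.73180699
  28.39373387]
30 -1 0 [-150.     0.  -101.9] [0.399 0.093 0.234] None
30 -1 0.06 [-150.     0.  -101.9] [0.37  0.099 0.286] None
40 1 0 [140.    0.   78.1] [0.376 0.098 0.218] [ 17.29967079 -45.9542164  133.22387437 -21.60314102  58.40056735
  34.89883581]
40 1 0.06 [140.    0.   78.1] [0.339 0.106 0.264] None
40 -1 0 [-140.     0.  -101.9] [0.376 0.098 0.218] [  17.29967079  -45.9542164   133.22387437  -21.60314102   58.40056735
 -145.10116419]
40 -1 0.06 [-140.     0.  -101.9] [0.339 0.106 0.264] None
45 1 0 [135.    0.   78.1] [0.366 0.1   0.208] None
45 1 0.06 [135.    0.   78.1] [0.325 0.109 0.251] None
45 -1 0 [-135.     0.  -101.9] [0.366 0.1   0.208] None
45 -1 0.06 [-135.     0.  -101.9] [0.325 0.109 0.251] None
50 1 0 [130.    0.   78.1] [0.357 0.102 0.198] None
50 1 0.06 [130.    0.   78.1] [0.312 0.112 0.236] None
50 -1 0 [-130.     0.  -101.9] [0.357 0.102 0.198] None
50 -1 0.06 [-130.     0.  -101.9] [0.312 0.112 0.236] None
```

View pics/cw5.png

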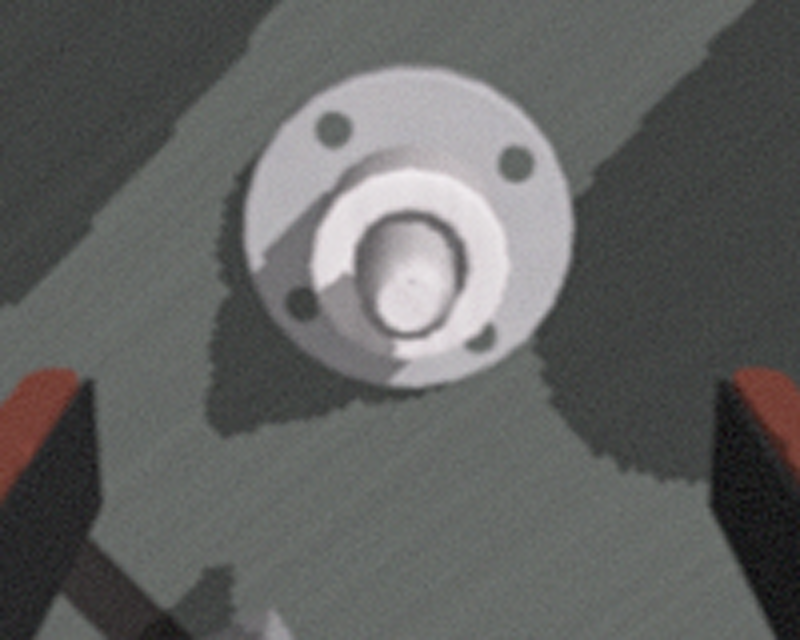

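```bash
cat >> h.py <<'E'
from scipy.spatial.transform import Rotation as Ro
yaw=np.radians(-11.7); ex=np.array([np.cos(yaw),np.sin(yaw),0]); ez=np.array([0,0,1.]); ey=np.cross(ez,ex)
BAR=np.array([.4795,.0765,.093]); HINGE=BAR+.21*ex; G=.171
def pose(th,til,d=0):
    t=np.radians(til); zt=np.sin(t)*ex-np.cos(t)*ez
    R=np.stack([ey,np.cross(zt,ey),zt],1)
    return HINGE+.21*(-np.cos(th)*ex+np.sin(th)*ez)-(G+d)*zt, Ro.from_matrix(R).as_euler('xyz',degrees=True)
def lidang(a):
    R=Ro.from_euler('xyz',a['orientation'],degrees=True).as_matrix()
    v=a['tcp_pos']+G*R[:,2]-HINGE; return np.arctan2(v[2],-v@ex), np.hypot(v[2],v@ex)
E
python3 - <<'E'
from h import *
for th in (0,.3,.6,.9,1.06,1.2,1.33):
  print(th,{t:(lambda j:None if j is None else j.round(0).tolist())(r.inverse_kinematics(*pose(th,t))) for t in (30,20,10,0)})
for d in (.04,.06,.08): print(d,r.inverse_kinematics(*pose(0,30,d)))
E
```

```text
0 {30: [14.0, -39.0, 125.0, -13.0, 67.0, 28.0], 20: [10.0, -30.0, 117.0, -8.0, 74.0, 23.0], 10: [7.0, -21.0, 109.0, -3.0, 82.0, 19.0], 0: [5.0, -12.0, 101.0, -0.0, 91.0, 17.0]}
0.3 {30: [13.0, -38.0, 118.0, -13.0, 72.0, 26.0], 20: [10.0, -29.0, 110.0, -7.0, 80.0, 21.0], 10: [7.0, -20.0, 102.0, -3.0, 88.0, 18.0], 0: [5.0, -11.0, 94.0, -0.0, 97.0, 16.0]}
0.6 {30: [11.0, -33.0, 110.0, -12.0, 76.0, 23.0], 20: [8.0, -25.0, 101.0, -7.0, 84.0, 19.0], 10: [6.0, -16.0, 93.0, -3.0, 93.0, 17.0], 0: [4.0, -7.0, 85.0, -0.0, 102.0, 16.0]}
0.9 {30: [9.0, -26.0, 100.0, -10.0, 77.0, 20.0], 20: [6.0, -18.0, 91.0, -6.0, 87.0, 17.0], 10: [4.0, -9.0, 83.0, -3.0, 97.0, 16.0], 0: [3.0, -1.0, 74.0, -0.0, 107.0, 14.0]}
1.06 {30: [7.0, -21.0, 95.0, -10.0, 78.0, 19.0], 20: [5.0, -13.0, 86.0, -6.0, 88.0, 16.0], 10: [4.0, -5.0, 77.0, -3.0, 98.0, 15.0], 0: [2.0, 4.0, 67.0, -0.0, 109.0, 14.0]}
1.2 {30: [6.0, -17.0, 91.0, -9.0, 78.0, 18.0], 20: [4.0, -9.0, 81.0, -5.0, 89.0, 15.0], 10: [3.0, -1.0, 71.0, -3.0, 100.0, 14.0], 0: [1.0, 8.0, 62.0, -0.0, 110.0, 13.0]}
1.33 {30: [5.0, -13.0, 86.0, -9.0, 78.0, 17.0], 20: [4.0, -5.0, 77.0, -5.0, 89.0, 15.0], 10: [2.0, 3.0, 66.0, -2.0, 100.0, 13.0], 0: [1.0, 13.0, 56.0, -0.0, 111.0, 13.0]}
0.04 [ 15.14381573 -42.70425186 123.90811069 -13.73033614  72.03467079
  27.97731049]
0.06 [ 15.99098894 -44.46338098 123.11912546 -13.93846048  74.7082926
  28.18675781]
0.08 [ 16.88718178 -46.01699472 122.193862   -14.19503281  77.32539619
  28.44026768]
```

```bash
python3 - <<'E'
from h import *
r.servo_line([.4944,.2825,.40],speed=.2)
r.reach(*pose(0,30,.08)); r.wait(.1)
r.servo_line(pose(0,30,.03)[0],speed=.1); r.wait(.2)
snap('wrist','w6'); snap('scene','s6'); a=r.sense(); print(a['tcp_pos'],a['contact_force'],a['clock'])
E
```

```text
[0.38105018 0.09697269 0.26773322] [-0.32869659  0.16890569 -0.34067231] 17.7583
```

View pics/w6.png

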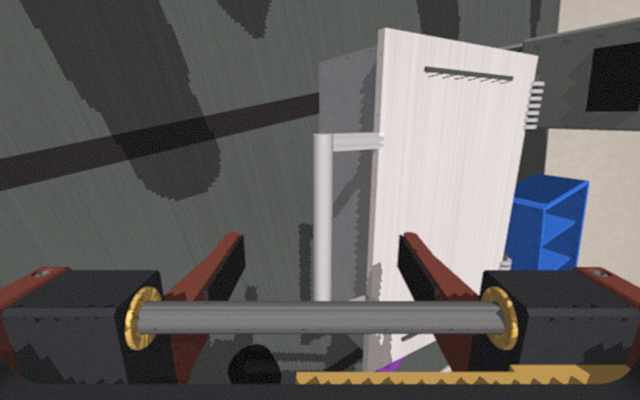

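View pics/s6.png

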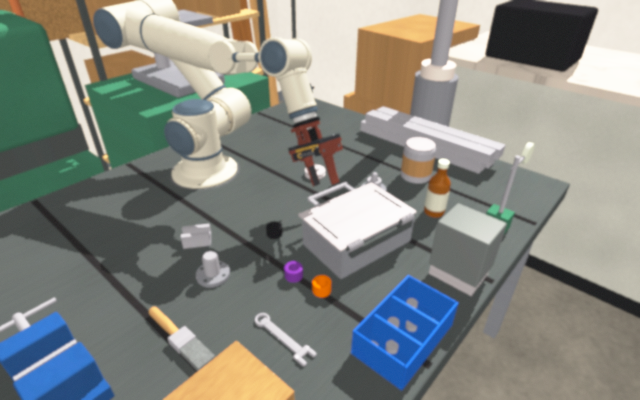

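```bash
sed -i 's/BAR=np.array(\[.4795,.0765/BAR=np.array([.4806,.0763/' h.py; python3 - <<'E'
from h import *
r.servo_line(pose(0,30)[0],speed=.06); r.wait(.1); a=r.sense(); print(a['tcp_pos'],a['contact_force'])
r.grab(10); r.wait(.3); a=r.sense(); print(a['opening'],a['contact_force'],lidang(a))
snap('wrist','w7')
E
```

```text
[0.3969386  0.09366513 0.24144138] [-0.59217076  0.27823272 -0.57717799]
0.011676041048808962 [ 4.83521046 -0.73413356 -0.40641691] (np.float64(0.0019658377976757672), np.float64(0.20958035103939723))
```

View pics/w7.png

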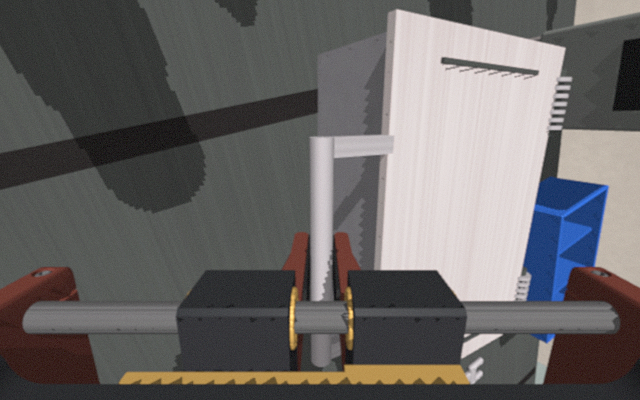

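```bash
python3 - <<'E'
from h import *
for th in np.arange(.1,1.01,.1):
    r.servo_line(pose(th,30)[0],speed=.08); a=r.sense(); print(round(th,2),np.round(lidang(a),3),a['contact_force'].round(1),round(a['opening'],4))
    if np.linalg.norm(a['contact_force'])>25 or a['opening']<.009: print('STOP');break
r.wait(.2); a=r.sense(); print(a['clock'],a['contact_force'])
snap('wrist','w8'); snap('scene','s8')
E
```

```text
0.1 [0.099 0.21 ] [ 5.3 -1.3 -2. ] 0.0116
0.2 [0.194 0.21 ] [ 1.5  0.  -1.7] 0.0118
0.3 [0.3   0.211] [-6.3  0.6  1.4] 0.0115
0.4 [0.402 0.211] [-10.6   0.8   2. ] 0.0115
0.5 [0.503 0.211] [-8.7  1.1  4.3] 0.0112
0.6 [0.602 0.211] [-9.1  0.5  4.6] 0.0118
0.7 [0.701 0.211] [-9.1  0.4  6.2] 0.0117
0.8 [0.801 0.211] [-7.3  0.5  5. ] 0.0113
0.9 [0.9  0.21] [-5.8 -0.3  5.6] 0.0117
1.0 [0.998 0.21 ] [-3.6 -0.4  3.3] 0.0119
24.3 [-3.62607182 -1.79242257  2.70864198]
```

View pics/w8.png

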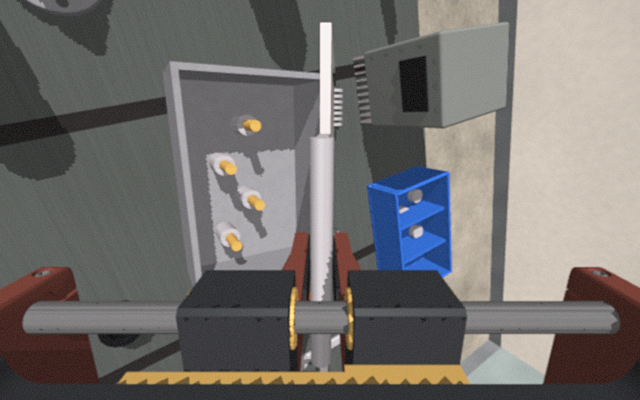

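View pics/s8.png

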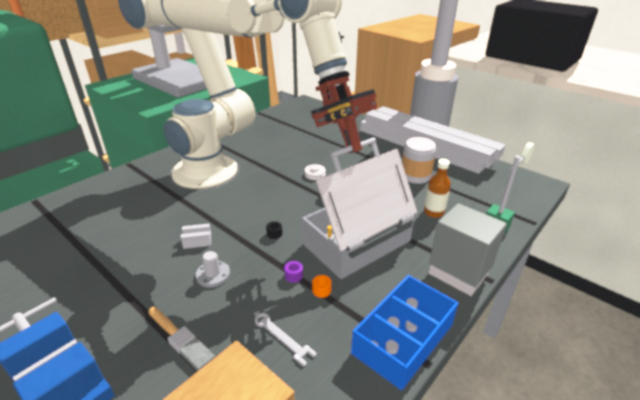

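```bash
python3 - <<'E'
from h import *
for th in (1.1,1.2,1.28,1.35,'w',1.28,1.2,1.13,1.06):
    if th=='w': r.wait(.4); snap('wrist','w9'); snap('scene','s9'); continue
    r.servo_line(pose(th,30)[0],speed=.05); a=r.sense(); print(th,np.round(lidang(a),3),a['contact_force'].round(1),round(a['opening'],4))
    if np.linalg.norm(a['contact_force'])>30: print('STOP');break
r.wait(.4); a=r.sense(); print(a['clock'],lidang(a),a['contact_force'])
snap('wrist','w10'); snap('scene','s10'); snap('top','t10')
for n in('9','10'): crop('s'+n,280,120,480,290,3.5,'cs'+n)
E
```

```text
1.1 [1.099 0.209] [-2.1 -1.2 -0. ] 0.0115
1.2 [1.2  0.21] [-0.6 -2.3 -0.3] 0.0114
1.28 [1.282 0.21 ] [-0.5 -2.2  1.3] 0.0117
1.35 [1.352 0.21 ] [-0.2 -2.7  1.7] 0.0115
1.28 [1.279 0.21 ] [-0.5 -2.4 -0. ] 0.0114
1.2 [1.197 0.21 ] [ 0.3  0.3 -0.3] 0.0118
1.13 [1.128 0.21 ] [ 1.2  1.4 -0.5] 0.0117
1.06 [1.058 0.21 ] [ 0.5  2.  -0.4] 0.0116
29.1667 (np.float64(1.0604614583344338), np.float64(0.2100254704563266)) [-0.30493117  2.96976117  0.33664975]
```

View pics/cs9.png

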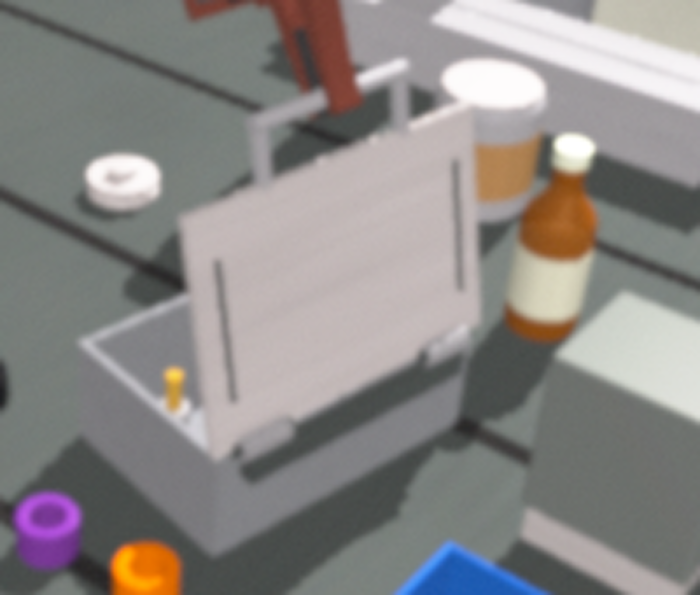

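View pics/cs10.png

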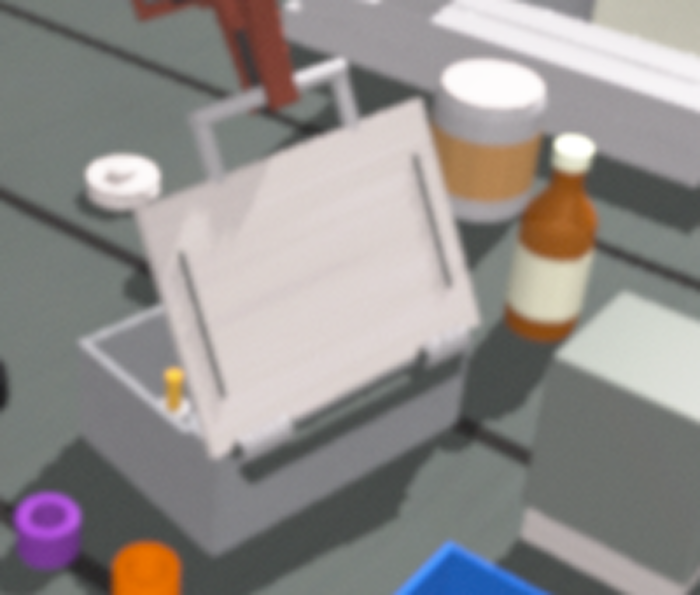

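View pics/w10.png

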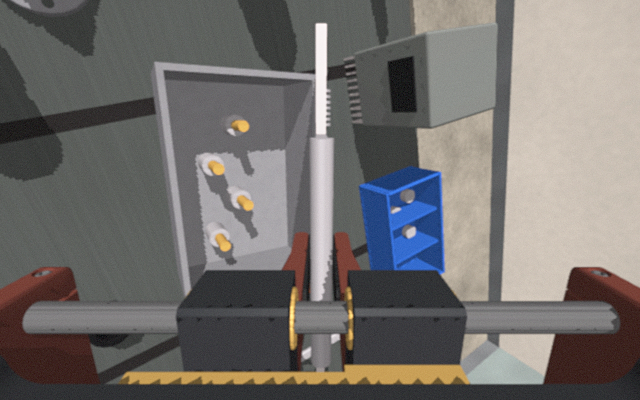

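View pics/t10.png

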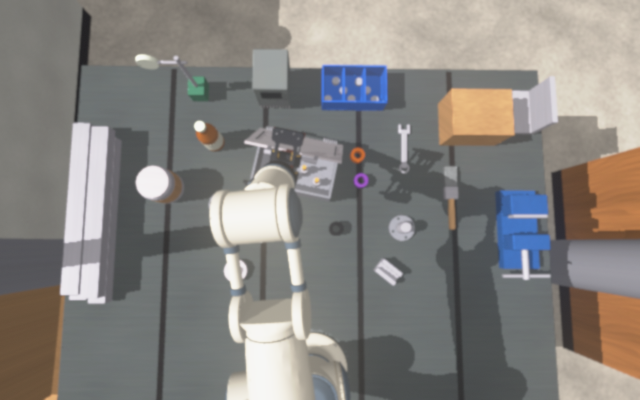

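```bash
python3 - <<'E'
from h import *
for tag,ths in(('s9',(1.25,1.35,1.45)),('s10',(.96,1.06,1.16))):
  s=pickle.load(open(tag+'.pkl','rb'))
  for th in ths:
    b=HINGE+.21*(-np.cos(th)*ex+np.sin(th)*ez); print(tag,th,[((proj(s,b+k*ey)-[280,120])*3.5).round(0).tolist() for k in(-.065,.065)])
print(r.sense()['joint_vel'].round(2))
E
```

```text
s9 1.25 [[227.0, 116.0], [377.0, 61.0]]
s9 1.35 [[248.0, 121.0], [400.0, 64.0]]
s9 1.45 [[271.0, 129.0], [423.0, 71.0]]
s10 0.96 [[172.0, 121.0], [319.0, 68.0]]
s10 1.06 [[189.0, 116.0], [337.0, 63.0]]
s10 1.16 [[208.0, 115.0], [358.0, 60.0]]
[ 0.05  0.03 -0.05 -0.08 -0.   -0.1 ]
```

```bash
python3 - <<'E'
from h import *
print(r.hand_in()); a=r.sense(); print(a['clock'],lidang(a))
E
```

```text
the job is handed in; nothing more can be done
None
the job is handed in; nothing more can be done
```

The sleeve is on the slim post and the arm is still holding the lid up at about 1.06 rad. I handed the job in at about 29 s; no verdict is reported.

- **Sleeve:** I slid it over the slim post (the left one) and let go about 1 mm above the foot. The wrist picture taken after release shows it flat on the foot with the post through its bore. At hand-in the arm hid the post from the top camera, so I did not check the sleeve again.
- **Lid:** I pinched the bar with the tool tilted 30°, raised the lid to about 1.35 rad (77°) and eased it back to about 1.06 rad, 8° below balance.
- **Lid angle check:** The arm's own position gave 1.060 rad. The bar ends in the scene camera, read by eye, gave about 1.06 to 1.10 rad. Both are inside 0.95 to 1.16.
- **Grip and forces:** The finger opening stayed at about 11.6 mm on the 12 mm bar, so the grip held. The contact-force readings printed during the lid moves stayed below about 12 N.
- **Other things:** In the last pictures the bystanders and look-alikes I could see had not moved. The arm partly hid the pulley in the top view, but the scene view shows it in place.

The check I tried after handing in returned nothing, because the robot no longer answers then.

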